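# Close up the sander's dust box and switch on the extraction

### The arm

A 6-joint arm with a two-finger parallel gripper is mounted at the origin on the work surface. World frame = base frame: x ahead of the robot, y to its left, z up, the work surface at z = 0. Lengths are in mm, angles in rad, forces in N, time in s.
With the tool pointing down it reaches from about 350 to 875 mm from the base axis. Payload 4.2 kg.
Tool frame: the origin (TCP) lies on the mounting face of the last link; the fingertips stand 173 mm ahead of it and the grasp point (between the pads) lies 155 mm ahead of it; z points along the fingers, y is the line along which they close (so a half turn about z gives the same grasp; the last joint's range is limited). The gripper opens to 85 mm and grips with 20 to 120 N. Pads are 22 mm wide; open, the fingers measure 114 mm over their backs; the gripper's body (76 mm by 85 mm) begins 54 mm behind the grasp point. The pads swing forward as they close: fully open they stand 13 mm farther back than shut.
Start: joints at [-1.081, 0.385, 0.008, 0, -1.194, -0.259], TCP at [142.991, -608.403, 404.712] pointing down, gripper open.
Joint ranges: [-3.14, 3.14], [-1.21, 2.06], [-1.07, 1.41], [-3.16, 2.05], [-2.99, -0.16], [-3.1, 3.1]. Speed limits (rad/s): [2.79, 2.79, 3.14, 3.14, 3.14, 3.14].

### API

Orientations are given as a unit quaternion [x, y, z, w].
In Python, from bench import arm gives the robot as it stands. The module is installed in compiled form; this text tells all that it offers.
- The arm moves only by the tool move_arm, never from a script. Its arguments are lists of equal length, an entry for each row: "fingers": the finger opening in mm, from 0 to 85.4; "travel": the shift along the tool's x, y, z in mm, a list of three; "dr": the turn, a rotation vector about the tool's x, y, z in rad, a list of three. A call has 1 to 10 rows; each row is the pose to reach, as a shift and turn from the pose commanded when the call began, along the tool's axes at that moment; what a row does not reach only later rows make up. A row lasts 1/10 s, in which the tool goes at most 50 mm and 8.59 degrees, less where a joint would pass 70% of its speed; a pose out of reach is approached as far as the arm can. A call with a gripper value outside its range is refused whole. The fingers move at their own pace and stop on an object; the grip force is fixed at half the most. Time passes only in rows, so rows that repeat a pose let the fingers close. It gives the time, the measured TCP pose, the force, the opening and the grip force at its end, in the units of the state.
- arm.read_state(): the state, without advancing time (a new reading comes with each control period).
- arm.get_image(name): name is "scene" or "side" or "wrist"; returns the picture (384x512x3 uint8, red, green, blue); there is no depth.
- arm.camera_model(name): a dict with "intrinsics" (3x3 intrinsics, pixels), "pose" (4x4, takes a point from camera to world coordinates). Camera axes: x right, y up, looking along -z (the intrinsics and any distortion apply to the point x, -y, -z); pixel columns grow to the right and rows downward; lengths in mm; the calibration is good to about 2 mm. A picture is of the moment at which its call begins: read the wrist's pose just before it. camera_model takes no time and is no camera call; for the wrist camera it gives the pose at the moment of the call.
- arm.job_done(): hands the job in; it is judged then, once.
The state is a dict: "clock": time; "joints": joint angles; "joint_vel": joint speeds; "joint_efforts": joint torques, N m; "position": TCP position; "ee_rot": TCP orientation; "contact_force": force on the tool from outside, world axes, zero at the start; "wrist_torque": the same for the moment, N m; "gripper_width": finger opening in mm; "grasp_force": force on a finger pad.
Only numpy, scipy, OpenCV 4.12 (cv2) and the standard library are available. Lean on these libraries where they do the work, as an engineer would, in place of code of your own. Each camera call takes 0.05 s, during which the arm holds its last target. There are 200 camera calls.

### The job

Get the sander's dust box ready for work: first lay the loose aluminium cover between the four corner lugs and press it down against its stiff pins until it sits level on its seat all round. Then push the blue hose cuff fully home on the steel spigot, against the stiff orange seal, and last of all throw the red switch lever over to on (away from the robot). Leave the other things on the bench where they are.

Things in the scene. Friction and masses are not known exactly. Their poses are not given: they have to be found in the camera images.
- dustbox: green steel dust box, fixed to the bench, 160 (x) x 270 (y) x 60 mm tall; origin at the centre of its underside, z up. On its top, towards its own +y end, is the cover's seat; towards its -y end is the hose spigot.
- seat (a point): centre of the cover's seat, the top face of a grey frame 60 (x) x 100 (y) mm, 66 mm above the bench; axes as the dust box. Steel corner lugs, 11 mm above the seat and flared at the top, leave the cover 3 mm play on each side; each long side is open for 75 mm, and the box's top lies 6 mm below the seat there. The cover is down when its underside lies on the frame all round.
- pins (a point): same point and axes as the seat. Four brass pins, 8 mm across, at x +-21, y +-40 mm from here, stand 4 to 6 mm above the seat, unequally, so that the cover at first rests on them a little high and tilted. They slide down stiffly (about 4 N each) and stay where pressed.
- cover: loose flat aluminium cover plate, 60 (x) x 100 (y) x 8 mm, 0.14 kg, lying flat on the bench; origin at the centre of its underside. Either half turn fits.
- cuff: blue rigid plastic hose cuff, a plain tube standing upright on the bench: outside diameter 49, bore 40, height 60 mm, 0.06 kg; origin on its axis at its underside. Either end fits.
- spigot_home (a point): point on the spigot's axis where the cuff's underside lies when fully home, 69 mm above the bench; z up. An orange sliding seal ring (48 mm across, 5 mm tall) round the spigot first stops the cuff 8 to 12 mm above this point; it slides down stiffly (about 5 N) and stays.
- spigot_top (a point): centre of the upper end of the vertical steel spigot, 107 mm above the bench; spigot diameter 37 mm, its top 4 mm tapered to 31 mm.
- switch (a joint): angle of the red switch lever: 0 off (leaning to its own -x, towards the robot), 1.0 fully on (leaning to +x, away from the robot); it stays where it is left; on means above 0.8.
- switch_tip (a point): tip of the red switch lever, which is 60 mm long and pivots on top of a grey housing; swings in the x-z plane of the housing.
- switch_base: grey housing of the switch lever, fixed to the bench; origin at the centre of its underside, the lever swings towards its +x to switch on.
- bush_a: bystander: brass bush, 32 mm across, 28 mm tall; leave it where it is
- bush_b: bystander: brass bush, 36 mm across, 24 mm tall; leave it where it is
- tape: bystander: cardboard tape core, 90 mm across, 24 mm tall; leave it where it is
- tape_measure: bystander: yellow tape measure case, 65 x 40 x 60 mm; leave it where it is
- screwdriver: bystander: screwdriver lying on the bench; leave it where it is
- flask: bystander: dark drinking bottle, 70 mm across, 200 mm tall; leave it where it is
- jar: bystander: amber jar, 80 mm across, 110 mm tall; leave it where it is
- sanding_block: bystander: cork sanding block, 70 x 120 x 35 mm; leave it where it is

How it is judged (in metres and radians):
On the way, in this order (a step that is already met when the one before it is completed fails the run):
1. the cover is pressed down level on its seat (horizontal distance between cover and seat below 0.007 m and z of cover in the frame of seat between -0.003 and 0.0017 m and angle between the z axis of cover and the z axis of seat, either way round below 0.025 rad and angle between the y axis of cover and the y axis of seat, either way round below 0.15 rad), for 0.2 s.
2. the cuff is fully home on the spigot (((horizontal distance between cuff and spigot_home below 0.004 m and z of cuff in the frame of spigot_home below 0.0025 m and angle between the z axis of cuff and the z axis of spigot_home, either way round below 0.06 rad) or (horizontal distance between cuff and spigot_home below 0.006 m and z of cuff in the frame of spigot_home between 0.055 and 0.0625 m and angle between the z axis of cuff and the z axis of spigot_home, either way round below 0.06 rad and angle between cuff's own z axis and vertical above 3 rad))), for 0.2 s.
3. the switch lever is on (value of joint switch above 0.8 rad), for 0.2 s.
At the end, for the whole second after the job is handed in: The cover lies at rest between the lugs with its underside within 1.7 mm of the seat and within 0.025 rad of level; the cuff is on the spigot within 2.5 mm of fully home, upright and at rest; the switch lever is above 0.8 rad (all of step 1 and ((horizontal distance between cuff and spigot_home below 0.004 m and z of cuff in the frame of spigot_home below 0.0025 m and angle between the z axis of cuff and the z axis of spigot_home, either way round below 0.06 rad) or (horizontal distance between cuff and spigot_home below 0.006 m and z of cuff in the frame of spigot_home between 0.055 and 0.0625 m and angle between the z axis of cuff and the z axis of spigot_home, either way round below 0.06 rad and angle between cuff's own z axis and vertical above 3 rad)) and value of joint switch above 0.8 rad and linear speed of each of cover, cuff below 0.02 m/s); the robot touches nothing.
It fails at once if another thing on the bench is moved more than 30 mm (distance of any of bush_a, bush_b, tape, tape_measure, screwdriver, flask, jar, sanding_block from where it was at the start of the episode above 0.03 m).
It also fails if it takes over 70 s, if anything falls off the work surface, if the arm or the gripper's body presses on something with over 40 N, if the wrist force passes 120 N, or if a joint passes its speed limit or range.

## Working session

There is one attempt and no reset: what is moved stays moved. The work goes in short steps, Python scripts to look and compute and a tool call to move; the robot and the scene stay as the last step left them, time stands still between calls to the robot, and variables do not carry over. Pictures are saved under pics/ and viewed, at most 10 in all, crops included, and the job is handed in when it is done.

Besides the shell and the picture viewer there is one more tool, called after "Emit:" by a JSON object that holds its "method" and its "body". move_arm: Moves the arm, as the interface text tells. Its arguments: {"type":"object","properties":{"fingers":{"type":"array","items":{"type":"number"}},"travel":{"type":"array","items":{"type":"array","items":{"type":"number"}}},"dr":{"type":"array","items":{"type":"array","items":{"type":"number"}}}},"required":["fingers","travel","dr"]}

```bash
mkdir -p pics
python3 - <<'E'
from bench import arm
import cv2,numpy as np
s=arm.read_state();print(s)
for n in("scene","side","wrist"):
    m=arm.camera_model(n);print(n,np.round(m["intrinsics"],1).tolist(),np.round(m["pose"],3).tolist(),m.keys())
    im=arm.get_image(n);np.save(f"pics/{n}0.npy",im);cv2.imwrite(f"pics/{n}0.png",cv2.cvtColor(im,cv2.COLOR_RGB2BGR))
E
```

```text
{'clock': 0.0, 'joints': array([-1.08140530e+00,  3.85539784e-01,  6.63267824e-03, -5.05215322e-04,
       -1.19400034e+00, -2.58605124e-01]), 'joint_vel': array([6.96990608e-04, 1.88934389e-03, 2.30047273e-04, 2.23742308e-04,
       9.68072052e-04, 9.57377617e-05]), 'joint_efforts': array([-5.95526526e-04, -3.92289197e+01,  1.88396466e+01,  4.18595821e+00,
       -4.54831752e-03,  4.45875401e-06]), 'position': array([ 142.95426488, -608.21693643,  403.63306295]), 'ee_rot': array([-1.15044395e-01,  9.93359763e-01,  1.06836888e-03, -1.67078848e-04]), 'contact_force': array([ 0.40033729, -0.16214617, -0.22235191]), 'wrist_torque': array([-0.01844946, -0.004511  ,  0.03077315]), 'grasp_force': 0.0, 'gripper_width': 85.62318225760038}
scene [[360.5, 0.0, 252.0], [0.0, 360.5, 188.0], [0.0, 0.0, 1.0]] [[-0.853, -0.399, 0.336, 956.38], [0.521, -0.653, 0.549, 774.24], [0.0, 0.644, 0.765, 1119.211], [0.0, 0.0, 0.0, 1.0]] dict_keys(['intrinsics', 'pose'])
side [[467.7, 0.0, 258.2], [0.0, 467.7, 186.5], [0.0, 0.0, 1.0]] [[-0.79, 0.329, -0.517, -169.045], [-0.613, -0.403, 0.679, 969.9], [0.015, 0.854, 0.52, 781.437], [0.0, 0.0, 0.0, 1.0]] dict_keys(['intrinsics', 'pose'])
wrist [[322.9, 0.0, 251.2], [0.0, 322.9, 192.2], [0.0, 0.0, 1.0]] [[-0.229, -0.925, -0.303, 65.857], [0.973, -0.217, -0.073, -625.847], [0.002, -0.312, 0.95, 373.004], [0.0, 0.0, 0.0, 1.0]] dict_keys(['intrinsics', 'pose'])
```

View pics/scene0.png

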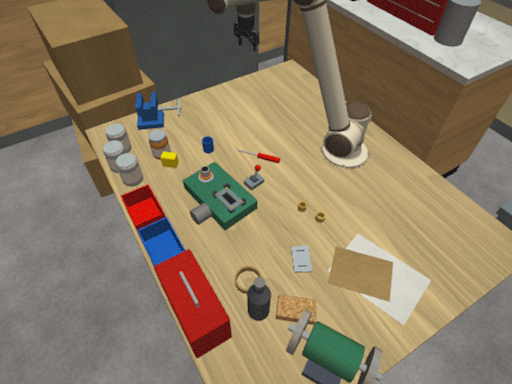

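View pics/side0.png

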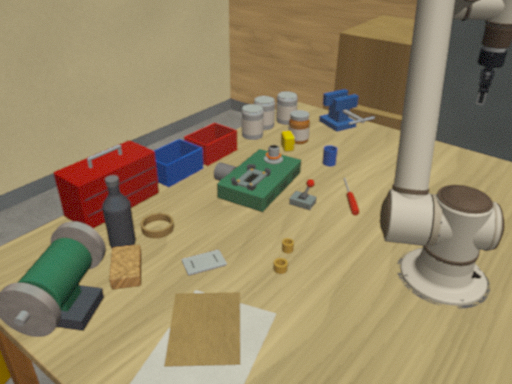

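The scene view shows the box around (220,195) with its spigot at (206,173). The cover is at (302,258), the cuff at (208,145) and the switch at (255,178). The side view agrees. Next I'll take rough positions by colour and ray casting.

```bash
cat > h.py <<'E'
import numpy as np,cv2
from scipy.spatial.transform import Rotation as R
def ray(m,uv):
    K,P=np.array(m["intrinsics"]),np.array(m["pose"])
    d=np.linalg.inv(K)@np.array([uv[0],uv[1],1.]);d=np.array([d[0],-d[1],-d[2]])
    return P[:3,3],P[:3,:3]@d
def plane(m,uv,z):
    o,d=ray(m,uv);return o+d*(z-o[2])/d[2]
def proj(m,p):
    K,P=np.array(m["intrinsics"]),np.array(m["pose"])
    c=P[:3,:3].T@(np.asarray(p,float)-P[:3,3]);c=K@np.array([c[0],-c[1],-c[2]]);return c[:2]/c[2]
def tri(a,b):
    (o1,d1),(o2,d2)=a,b
    A=np.stack([d1,-d2],1);t=np.linalg.lstsq(A,o2-o1,rcond=None)[0]
    p,q=o1+d1*t[0],o2+d2*t[1];return (p+q)/2,np.linalg.norm(p-q)
def blobs(im,lo,hi,roi=None,amin=15):
    h=cv2.cvtColor(im,cv2.COLOR_RGB2HSV);m=cv2.inRange(h,np.array(lo),np.array(hi))
    if roi: k=np.zeros_like(m);x0,y0,x1,y1=roi;k[y0:y1,x0:x1]=m[y0:y1,x0:x1];m=k
    n,l,st,c=cv2.connectedComponentsWithStats(m)
    return [(st[i,4],st[i,:4].tolist(),c[i].round(1).tolist(),l==i) for i in np.argsort(-st[:,4]) if i and st[i,4]>=amin]
E
python3 - <<'E'
from h import *
from bench import arm
S,D=[arm.camera_model(n) for n in("scene","side")]
s,d=np.load("pics/scene0.npy"),np.load("pics/side0.npy")
def both(name,lo,hi,r1,r2,z):
    print(name)
    a=blobs(s,lo,hi,r1);b=blobs(d,lo,hi,r2)
    for x in a[:2]:print(' s',x[:3],plane(S,x[2],z).round(0))
    for x in b[:2]:print(' d',x[:3],plane(D,x[2],z).round(0))
    if a and b: print(' tri',[t.round(1) if hasattr(t,'round') else t for t in tri(ray(S,a[0][2]),ray(D,b[0][2]))])
both('cuff',(100,120,40),(125,255,255),(195,130,225,160),(315,140,345,170),30)
both('green',(60,90,40),(90,255,200),(170,150,270,235),(210,140,310,215),45)
both('cover',(0,0,120),(179,45,255),(285,240,320,275),(175,245,235,280),8)
both('knob',(0,150,100),(6,255,255),(245,160,268,185),(300,175,320,195),100)
both('orange',(7,150,130),(18,255,255),(195,160,220,185),(262,140,290,165),85)
E
```

```text
cuff
 s (np.int32(143), [202, 137, 11, 16], [207.5, 144.2]) [ 515. -324.   30.]
 d (np.int32(175), [325, 146, 11, 20], [329.8, 155.2]) [ 513. -335.   30.]
 tri [array([ 512.3, -329.1,   29.7]), np.float64(6.8)]
green
 s (np.int32(1898), [184, 162, 73, 68], [219.9, 195.5]) [610. -29.  45.]
 d (np.int32(1424), [218, 150, 82, 50], [261.2, 175.2]) [598. -52.  45.]
 tri [array([602. , -46. ,  37.9]), np.float64(20.1)]
cover
 s (np.int32(457), [291, 245, 21, 27], [301.1, 258.5]) [490. 337.   8.]
 d (np.int32(687), [182, 250, 45, 25], [203.5, 261.8]) [484. 333.   8.]
 tri [array([487.3, 332.8,   3.8]), np.float64(5.0)]
knob
 s (np.int32(24), [255, 165, 6, 6], [257.2, 167.2]) [437. -37. 100.]
 d (np.int32(33), [307, 180, 7, 7], [309.9, 182.7]) [407. -30. 100.]
 tri [array([424.7, -56.8,  78.6]), np.float64(4.9)]
orange
 s (np.int32(34), [199, 172, 13, 7], [205.4, 175.6]) [ 624. -115.   85.]
 d (np.int32(31), [266, 153, 15, 6], [272.5, 156.3]) [ 602. -116.   85.]
 tri [array([ 617. , -132.6,   70.1]), np.float64(7.3)]
```

Emit:
{"method": "move_arm", "body": {"fingers": [85,85,85,85,85,85,85,85,85,85], "travel": [[-50,37,0],[-90,67,0],[-130,97,0],[-170,127,0],[-210,157,0],[-250,187,0],[-290,217,0],[-330,247,0],[-370,277,0],[-400,300,0]], "dr": [[0,0,0.02],[0,0,0.04],[0,0,0.06],[0,0,0.08],[0,0,0.1],[0,0,0.12],[0,0,0.14],[0,0,0.17],[0,0,0.2],[0,0,0.23]]}}

```text
clock: 1.15
position: [464.6, -223.0, 404.8]
ee_rot: [0.0, 1.0, 0.0, 0.0]
contact_force: [0.6, -1.4, 0.3]
gripper_width: 85.2
grasp_force: 0.0
```

Emit:
{"method": "move_arm", "body": {"fingers": [85,85,85,85,85], "travel": [[-32,38,0],[-64,76,0],[-95,113,0],[-95,113,0],[-95,113,0]], "dr": [[0,0,0],[0,0,0],[0,0,0],[0,0,0],[0,0,0]]}}

```text
clock: 1.65
position: [559.2, -110.7, 403.9]
ee_rot: [-0.001, 1.0, 0.0, -0.001]
contact_force: [-0.4, -0.3, 0.1]
gripper_width: 84.9
grasp_force: 0.0
```

Run:
```python
from bench import arm
import numpy as np,cv2,pickle
m=arm.camera_model("wrist");s=arm.read_state();im=arm.get_image("wrist")
pickle.dump((im,m,s),open("pics/w1.pkl","wb"));print(s["position"],np.round(m["pose"],3).tolist())
cv2.imwrite("pics/w1.png",cv2.resize(cv2.cvtColor(im,cv2.COLOR_RGB2BGR),(768,576),interpolation=cv2.INTER_CUBIC))
```

```text
[ 559.15067762 -110.68971016  403.88647355] [[-0.003, -0.951, -0.31, 479.894], [1.0, -0.003, -0.001, -110.366], [0.001, -0.31, 0.951, 373.277], [0.0, 0.0, 0.0, 1.0]]
```

View pics/w1.png

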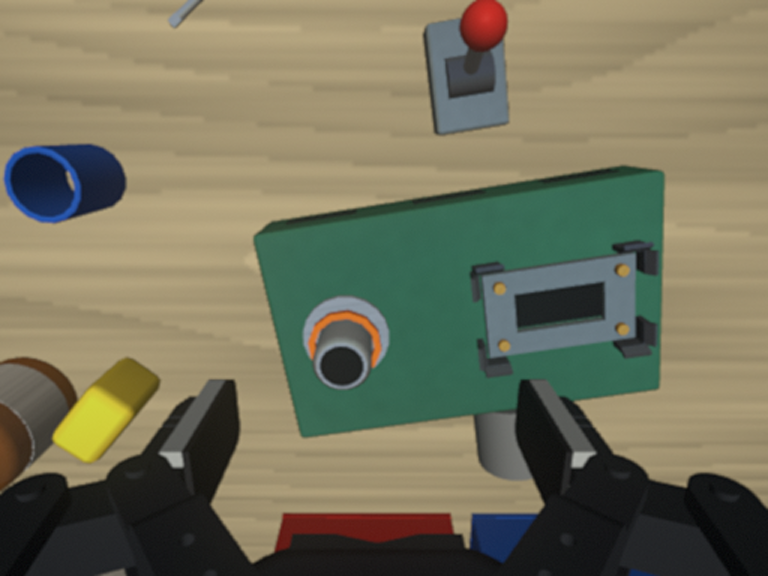

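The wrist view (at 1.5x scale) shows the seat frame corners near (484,276), (634,253), (637,332) and (487,356). The brass pins are at (500,289), (623,270), (623,329) and (504,346). The spigot's dark end is at (342,366), the cuff rim at (43,185) and the red knob at (484,25).

Run:
```python
from h import *
import pickle
from bench import arm
im,m,s=pickle.load(open("pics/w1.pkl","rb"))
print("pins z71");P=[]
for x in blobs(im,(8,90,90),(25,255,255),(320,165,425,240),8)[:6]:
    p=plane(m,x[2],70.5);print(x[0],x[2],p.round(1));P.append(p)
C=np.array([[484,276],[634,253],[637,332],[487,356]])/1.5
Q=np.array([plane(m,c,66) for c in C]);print("frame",Q.round(1).tolist(),Q.mean(0).round(1),[np.linalg.norm(Q[i]-Q[(i+1)%4]).round(1) for i in range(4)])
for nm,A in(("pins",np.array(P[:4])),("frame",Q)):
    r=cv2.minAreaRect(A[:,:2].astype(np.float32));print(nm,r)
# spigot top: bright rim + dark bore
g=cv2.cvtColor(im,cv2.COLOR_RGB2HSV)
x=[b for b in blobs(im,(0,0,0),(179,255,45),(205,225,255,265),60)][0];print("bore",x[:3],plane(m,x[2],107).round(1), plane(m,x[2],100).round(1))
x=blobs(im,(7,150,130),(18,255,255),(190,190,270,260))
for b in x[:2]:print("orange",b[:3])
x=blobs(im,(60,90,30),(90,255,200),(165,100,450,300))[0]
c=max(cv2.findContours(x[3].astype(np.uint8),0,1)[0],key=cv2.contourArea)
Bq=cv2.approxPolyDP(cv2.convexHull(c),6,True)[:,0];print("box",[(q.tolist(),plane(m,q,60).round(0)[:2].tolist()) for q in Bq])
# housing grey corners z? knob
x=blobs(im,(0,150,80),(6,255,255),(300,0,350,40))[0];print("knob",x[:3])
S=arm.camera_model("scene");D=arm.camera_model("side")
for nm,M,uv in(("sc",S,(257.2,167.2)),("si",D,(309.9,182.7))):print(tri(ray(m,x[2]),ray(M,uv)))
# cuff rim
x=blobs(im,(100,100,20),(125,255,255),(0,80,100,160))[0];print("cuff",x[:3])
```

```text
pins z71
56 [414.6, 179.5] [565.2  49.3  70.5]
50 [332.5, 191.7] [577.9 -29.7  70.5]
47 [414.5, 218.9] [606.7  55.8  70.5]
42 [335.7, 230.0] [619.2 -23.1  70.5]
frame [[571.4, -38.9, 66.0], [555.5, 57.8, 66.0], [611.3, 69.2, 66.0], [629.7, -32.7, 66.0]] [592.   13.8  66. ] [np.float64(98.0), np.float64(57.0), np.float64(103.5), np.float64(58.7)]
pins ((592.2809448242188, 13.08966064453125), (41.9880256652832, 79.99629211425781), 9.126890182495117)
frame ((591.6904907226562, 13.036544799804688), (58.535823822021484, 103.5124740600586), 10.27949047088623)
bore (np.int32(508), [214, 232, 27, 24], [227.3, 243.5]) [ 616.2 -131.7  107. ] [ 619.8 -132.2  100. ]
orange (np.int32(378), [206, 207, 48, 37], [231.2, 219.8])
box [([441, 115], [505.0, 70.0]), ([437, 258], [657.0, 94.0]), ([201, 289], [697.0, -166.0]), ([172, 156], [545.0, -188.0]), ([410, 112], [502.0, 40.0])]
knob (np.int32(774), [307, 0, 31, 31], [322.5, 15.0])
(array([425.50341526, -52.93777437,  79.62294928]), np.float64(2.540958722453463))
(array([423.32519622, -54.00047071,  82.6173933 ]), np.float64(3.5259301549866495))
cuff (np.int32(3200), [3, 97, 80, 51], [41.2, 120.3])
```

Emit:
{"method": "move_arm", "body": {"fingers": [85,85,85,85,85,85,85,85,85,85], "travel": [[10,46,6],[20,92,12],[30,138,18],[40,184,24],[50,230,30],[60,276,36],[70,322,42],[80,368,50],[90,414,60],[94,443,64]], "dr": [[0,0,0],[0,0,0],[0,0,0],[0,0,0],[0,0,0],[0,0,0],[0,0,0],[0,0,0],[0,0,0],[0,0,0]]}}

```text
clock: 2.7
position: [463.5, 332.1, 340.1]
ee_rot: [-0.0, 1.0, -0.0, -0.0]
contact_force: [0.0, -0.2, -0.4]
gripper_width: 85.2
grasp_force: 0.0
```

Emit:
{"method": "move_arm", "body": {"fingers": [85,85], "travel": [[0,0,0],[0,0,0]], "dr": [[0,0,0],[0,0,0]]}}

```text
clock: 2.9
position: [464.3, 330.3, 340.6]
ee_rot: [-0.0, 1.0, -0.0, -0.0]
contact_force: [-0.7, 0.3, 0.2]
gripper_width: 85.0
grasp_force: 0.0
```

```bash
cat > look.py <<'E'
from bench import arm
import numpy as np,cv2,pickle,sys
def look(n,cam="wrist"):
    m=arm.camera_model(cam);s=arm.read_state();im=arm.get_image(cam)
    pickle.dump((im,m,s),open(f"pics/{n}.pkl","wb"));print(s["clock"],s["position"].round(1),s["ee_rot"].round(4))
    cv2.imwrite(f"pics/{n}.png",cv2.resize(cv2.cvtColor(im,cv2.COLOR_RGB2BGR),(768,576),interpolation=cv2.INTER_CUBIC))
    return im,m,s
E
python3 - <<'E'
from look import *;from h import *
im,m,s=look("w2")
for b in blobs(im,(0,0,110),(179,50,255),None,400)[:3]:
    c=max(cv2.findContours(b[3].astype(np.uint8),0,1)[0],key=cv2.contourArea)
    q=cv2.approxPolyDP(cv2.convexHull(c),5,True)[:,0]
    A=np.array([plane(m,x,8)[:2] for x in c[:,0]],np.float32)
    print(b[:3],q.tolist(),[plane(m,x,8).round(1)[:2].tolist() for x in q],cv2.minAreaRect(A))
E
```

```text
2.9 [464.3 330.3 340.6] [-1.e-04  1.e+00 -3.e-04 -3.e-04]
(np.int32(5684), [197, 145, 117, 96], [254.1, 193.8]) [[313, 192], [284, 240], [197, 197], [225, 145]] [[483.8, 391.6], [536.0, 364.7], [489.0, 277.2], [437.4, 306.2]] ((487.1254577636719, 334.7406311035156), (100.35658264160156, 60.19566345214844), 61.49634552001953)
(np.int32(533), [467, 73, 45, 34], [495.2, 91.1]) [[511, 73], [511, 93], [467, 106]] [[373.8, 558.8], [390.6, 563.0], [401.8, 526.0]] ((393.31292724609375, 546.9112548828125), (16.18486976623535, 43.11888885498047), 39.48245620727539)
```

View pics/w2.png

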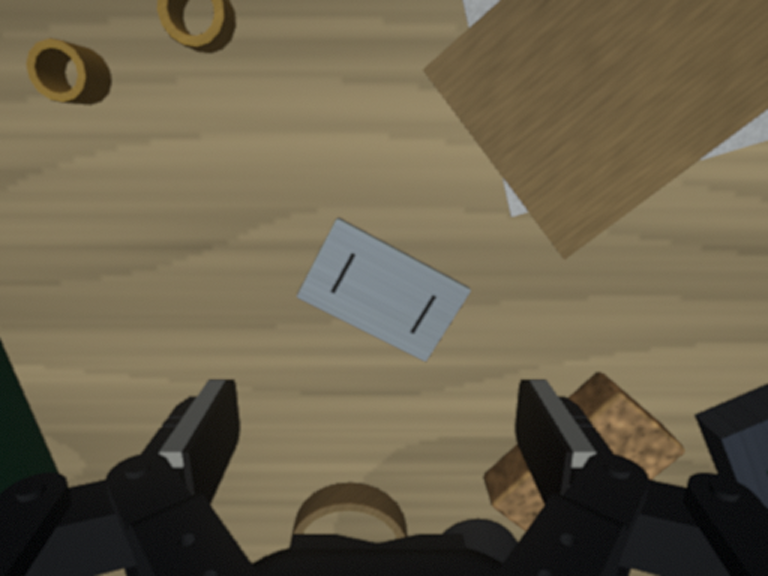

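The wrist view shows the cover alone, with corners at (338,219), (470,288), (426,360) and (297,296) at 1.5x scale. Its size measures 100.4 x 60.2 mm, with the centre at (487.1,334.7) and the long axis at 61.5 deg.

Emit:
{"method": "move_arm", "body": {"fingers": [80,75,72,72,72,72,72,72,72,72], "travel": [[-3,1,10],[-6,1,20],[-9,2,30],[-12,2,40],[-15,3,50],[-18,3,60],[-21,4,70],[-23,4,80],[-23,4,100],[-23,4,110]], "dr": [[0,0,-0.14],[0,0,-0.28],[0,0,-0.42],[0,0,-0.56],[0,0,-0.7],[0,0,-0.84],[0,0,-0.98],[0,0,-1.073],[0,0,-1.073],[0,0,-1.073]]}}

```text
clock: 3.95
position: [487.6, 333.0, 229.9]
ee_rot: [-0.51, 0.86, -0.0, -0.001]
contact_force: [-1.2, -0.7, 0.5]
gripper_width: 71.9
grasp_force: 0.0
```

Run:
```python
from look import *;from h import *
s=arm.read_state();print(s["joints"].round(3),s["position"],R.from_quat(s["ee_rot"]).as_matrix().round(3).tolist())
T=R.from_quat(s["ee_rot"]).as_matrix();print((T.T@(np.array([487.1,334.7,0])-s["position"])).round(1))
```

```text
[ 0.873  0.505 -0.29  -0.    -0.778 -1.373] [487.60665533 332.95585336 229.89345913] [[-0.48, -0.878, -0.001], [-0.878, 0.48, -0.001], [0.002, 0.001, -1.0]]
[ -1.7   1.1 229.9]
```

Emit:
{"method": "move_arm", "body": {"fingers": [72,72,72,72,72], "travel": [[-2,1,20],[-2,1,40],[-2,1,52],[-2,1,52],[-2,1,52]], "dr": [[0,0,0],[0,0,0],[0,0,0],[0,0,0],[0,0,0]]}}

```text
clock: 4.45
position: [487.8, 337.2, 179.3]
ee_rot: [-0.511, 0.859, -0.0, 0.0]
contact_force: [0.4, 0.0, 0.5]
gripper_width: 72.0
grasp_force: 0.0
```

Emit:
{"method": "move_arm", "body": {"fingers": [72,72,72,72], "travel": [[0,0,3],[0,0,5],[0,0,5],[0,0,5]], "dr": [[0,0,0],[0,0,0],[0,0,0],[0,0,0]]}}

```text
clock: 4.85
position: [487.4, 337.5, 174.0]
ee_rot: [-0.512, 0.859, 0.0, 0.0]
contact_force: [-0.4, -0.2, 0.7]
gripper_width: 72.1
grasp_force: 0.0
```

Emit:
{"method": "move_arm", "body": {"fingers": [72,72,72,72], "travel": [[0,0,2],[0,0,4],[0,0,4],[0,0,4]], "dr": [[0,0,0],[0,0,0],[0,0,0],[0,0,0]]}}

```text
clock: 5.25
position: [487.4, 337.4, 169.6]
ee_rot: [-0.512, 0.859, -0.0, -0.0]
contact_force: [-0.6, 0.2, -0.2]
gripper_width: 72.1
grasp_force: 0.0
```

Emit:
{"method": "move_arm", "body": {"fingers": [72,72,72,72], "travel": [[2.5,-1,2],[2.5,-1,3],[2.5,-1,3],[2.5,-1,3]], "dr": [[0,0,0],[0,0,0],[0,0,0],[0,0,0]]}}

```text
clock: 5.65
position: [487.1, 334.7, 166.7]
ee_rot: [-0.512, 0.859, -0.0, 0.0]
contact_force: [-0.4, 0.2, 0.4]
gripper_width: 72.1
grasp_force: 0.0
```

Emit:
{"method": "move_arm", "body": {"fingers": [72,72,72,72], "travel": [[0,0,1],[0,0,2],[0,0,2],[0,0,2]], "dr": [[0,0,0],[0,0,0],[0,0,0],[0,0,0]]}}

```text
clock: 6.05
position: [487.1, 334.8, 165.2]
ee_rot: [-0.512, 0.859, 0.0, 0.0]
contact_force: [-1.2, -0.4, 5.1]
gripper_width: 72.3
grasp_force: 2.2
```

Emit:
{"method": "move_arm", "body": {"fingers": [72,72,65,50,50,50,50,50], "travel": [[0,0,-4],[0,0,-4.5],[0,0,-4.5],[0,0,-4.5],[0,0,-4.5],[0,0,-4.5],[0,0,-4.5],[0,0,-4.5]], "dr": [[0,0,0],[0,0,0],[0,0,0],[0,0,0],[0,0,0],[0,0,0],[0,0,0],[0,0,0]]}}

```text
clock: 6.85
position: [487.2, 334.8, 169.7]
ee_rot: [-0.512, 0.859, 0.0, 0.0]
contact_force: [-1.7, -1.5, 5.7]
gripper_width: 57.7
grasp_force: 64.7
```

Emit:
{"method": "move_arm", "body": {"fingers": [50,50,50,50,50,50,50], "travel": [[0,0,-5],[0,0,-20],[0,0,-50],[0,0,-80],[0,0,-110],[0,0,-110],[0,0,-110]], "dr": [[0,0,0],[0,0,0],[0,0,0],[0,0,0],[0,0,0],[0,0,0],[0,0,0]]}}

```text
clock: 7.55
position: [486.8, 334.5, 279.2]
ee_rot: [-0.511, 0.859, 0.0, 0.0]
contact_force: [-0.4, -0.1, -2.8]
gripper_width: 58.1
grasp_force: 64.5
```

Run:
```python
from look import *
look("w3")
```

```text
7.55 [486.8 334.5 279.2] [-5.112e-01  8.595e-01  4.000e-04  0.000e+00]
```

View pics/w3.png

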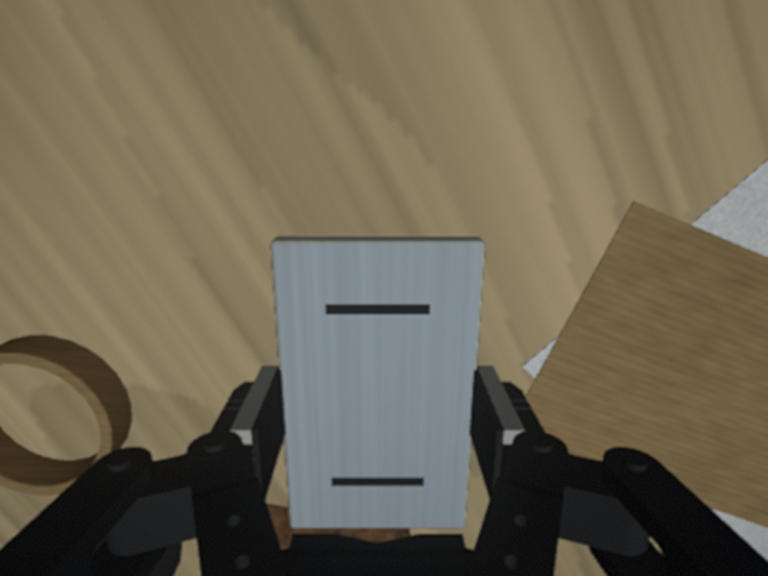

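The cover is held square and level. Its top corners are at (273,239), (484,239), (466,527) and (291,527) at 1.5x scale.

Run:
```python
from h import *;import pickle
im,m,s=pickle.load(open("pics/w3.pkl","rb"))
T=R.from_quat(s["ee_rot"]).as_matrix();z=s["position"][2]-161.7
Q=np.array([T.T@(plane(m,np.array(c)/1.5,z)-s["position"]) for c in [(273,241),(484,241),(466,527),(291,527)]])
print(Q.round(1).tolist(),Q.mean(0).round(1),[np.linalg.norm(Q[i]-Q[(i+1)%4]).round(1) for i in range(4)])
y=np.deg2rad(189.13);ty=np.array([np.cos(y),np.sin(y)]);tx=np.array([ty[1],-ty[0]])  # want tool y,  tool x = y x z with z down
print("tool now",T.round(3).tolist(),"target tx",tx,"ty",ty)
c=np.array([592.3,13.1]);d=Q.mean(0)
t=c-d[0]*tx-d[1]*ty;print("target TCP",t)
# travel in current tool axes
print((T.T@(np.array([t[0],t[1],0])-s["position"])).round(1), s["joints"].round(3))
yaw=np.degrees(np.arctan2(T[1,1],T[0,1]));print(yaw, np.deg2rad(189.13-yaw))
```

```text
[[49.7, -28.9, 161.7], [49.8, 29.3, 161.7], [-49.3, 30.0, 161.7], [-49.3, -29.4, 161.7]] [  0.2   0.3 161.7] [np.float64(58.2), np.float64(99.0), np.float64(59.4), np.float64(99.0)]
tool now [[-0.477, -0.879, -0.0], [-0.879, 0.477, 0.001], [-0.0, 0.001, -1.0]] target tx [-0.15867505  0.98733086] ty [-0.98733086 -0.15867505]
target TCP [592.61063695  12.90751671]
[ 232.2 -246.7  278.9] [ 8.760e-01  4.430e-01 -2.430e-01 -1.000e-03 -8.840e-01 -1.373e+00]
151.48848758653148 0.6569683270453428
```

Emit:
{"method": "move_arm", "body": {"fingers": [50,50,50,50,50,50,50,50,50,50], "travel": [[25,-26,-5],[52,-55,-10],[79,-84,-10],[106,-113,-10],[133,-142,-10],[160,-170,-10],[187,-199,-10],[214,-227,-10],[232,-246,-10],[232,-246,-10]], "dr": [[0,0,-0.07],[0,0,-0.15],[0,0,-0.23],[0,0,-0.31],[0,0,-0.39],[0,0,-0.47],[0,0,-0.55],[0,0,-0.62],[0,0,-0.657],[0,0,-0.657]]}}

```text
clock: 8.6
position: [592.8, 10.5, 286.8]
ee_rot: [0.76, -0.65, -0.001, 0.002]
contact_force: [0.0, 0.0, -2.2]
gripper_width: 58.0
grasp_force: 64.6
```

Emit:
{"method": "move_arm", "body": {"fingers": [50,50,50,50], "travel": [[0,0,10],[0,0,20],[0,0,20],[0,0,20]], "dr": [[0,0,0],[0,0,0],[0,0,0],[0,0,0]]}}

```text
clock: 9.0
position: [592.4, 14.4, 268.4]
ee_rot: [0.762, -0.648, -0.0, 0.001]
contact_force: [0.4, -0.6, -1.4]
gripper_width: 58.1
grasp_force: 64.6
```

Run:
```python
from look import *;from h import *
im,m,s=look("w4");T=R.from_quat(s["ee_rot"]).as_matrix();print(T.round(4).tolist(),s["gripper_width"])
print((T.T@(np.array([592.57,13.35,235.7])-s["position"])).round(1),np.degrees(np.arctan2(T[1,1],T[0,1])))
```

```text
9.0 [592.4  14.4 268.4] [ 7.618e-01 -6.478e-01 -5.000e-04  8.000e-04]
[[0.1608, -0.987, -0.0017], [-0.987, -0.1608, -0.0006], [0.0003, 0.0018, -1.0]] 58.08738629674918
[ 1.1 -0.  32.7] -170.74732161407945
```

View pics/w4.png

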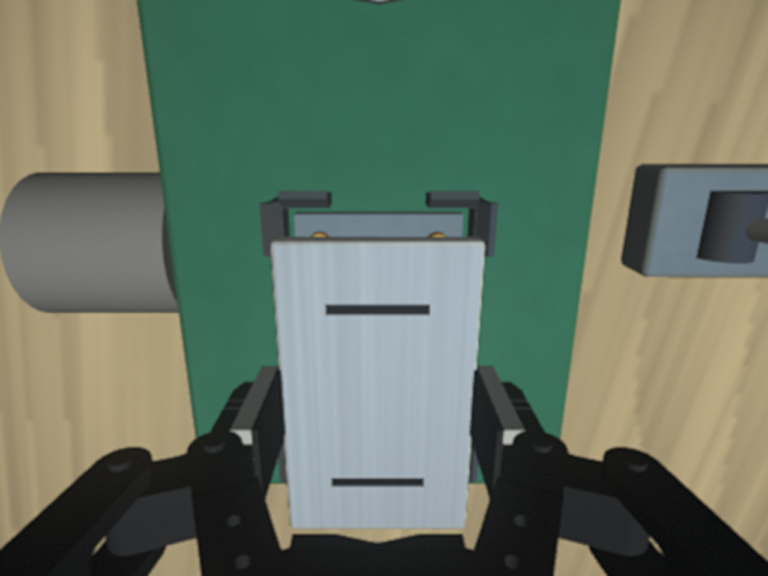

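Cover and pins line up: the visible pins at (319,236) and (438,236) are symmetric about the cover's centreline at 378. I'm lowering it now.

Emit:
{"method": "move_arm", "body": {"fingers": [50,50,50,50], "travel": [[0.5,0,10],[1,0,20],[1,0,25],[1,0,25]], "dr": [[0,0,0],[0,0,0],[0,0,0],[0,0,0]]}}

```text
clock: 9.45
position: [592.4, 12.4, 242.8]
ee_rot: [0.761, -0.648, -0.001, 0.001]
contact_force: [-0.6, -0.1, -1.7]
gripper_width: 58.5
grasp_force: 64.6
```

Emit:
{"method": "move_arm", "body": {"fingers": [50,50,50,50,50,50], "travel": [[0,0,1],[0,0,2],[0,0,3],[0,0,4],[0,0,5],[0,0,5]], "dr": [[0,0,0],[0,0,0],[0,0,0],[0,0,0],[0,0,0],[0,0,0]]}}

```text
clock: 10.05
position: [593.0, 12.5, 240.6]
ee_rot: [0.761, -0.648, 0.0, -0.0]
contact_force: [-2.8, 0.2, 5.6]
gripper_width: 57.9
grasp_force: 65.3
```

Emit:
{"method": "move_arm", "body": {"fingers": [50,50,50,50,50,50], "travel": [[0,0,1],[0,0,2],[0,0,3],[0,0,4],[0,0,4],[0,0,4]], "dr": [[0,0,0],[0,0,0],[0,0,0],[0,0,0],[0,0,0],[0,0,0]]}}

```text
clock: 10.65
position: [592.9, 12.6, 238.3]
ee_rot: [0.762, -0.648, 0.001, -0.0]
contact_force: [-5.6, 1.3, 14.2]
gripper_width: 57.9
grasp_force: 66.3
```

Emit:
{"method": "move_arm", "body": {"fingers": [50,50,50,50,50,50], "travel": [[0,0,1],[0,0,2],[0,0,3],[0,0,3],[0,0,3],[0,0,3]], "dr": [[0,0,0],[0,0,0],[0,0,0],[0,0,0],[0,0,0],[0,0,0]]}}

```text
clock: 11.25
position: [592.9, 12.6, 235.6]
ee_rot: [0.762, -0.648, 0.001, -0.0]
contact_force: [-6.3, 0.3, 15.1]
gripper_width: 58.2
grasp_force: 66.4
```

Down to 235.6. I'm pressing a little more until the force shows the hard seat.

Emit:
{"method": "move_arm", "body": {"fingers": [50,50,50,50,50], "travel": [[0,0,1],[0,0,2],[0,0,2],[0,0,2],[0,0,2]], "dr": [[0,0,0],[0,0,0],[0,0,0],[0,0,0],[0,0,0]]}}

```text
clock: 11.75
position: [592.9, 12.7, 235.6]
ee_rot: [0.762, -0.648, 0.001, -0.0]
contact_force: [-9.8, 2.5, 24.7]
gripper_width: 57.9
grasp_force: 67.4
```

Emit:
{"method": "move_arm", "body": {"fingers": [50,50,50,50,50], "travel": [[0,0,1],[0,0,1],[0,0,0],[0,0,-3],[0,0,-5]], "dr": [[0,0,0],[0,0,0],[0,0,0],[0,0,0],[0,0,0]]}}

```text
clock: 12.25
position: [592.8, 12.6, 236.0]
ee_rot: [0.761, -0.648, 0.0, -0.001]
contact_force: [0.4, 0.7, -2.0]
gripper_width: 58.3
grasp_force: 64.6
```

Emit:
{"method": "move_arm", "body": {"fingers": [64,75,75,75,75], "travel": [[0,0,0],[0,0,0],[0,0,0],[0,0,-3],[0,0,-15]], "dr": [[0,0,0],[0,0,0],[0,0,0],[0,0,0],[0,0,0]]}}

```text
clock: 12.75
position: [592.5, 12.4, 249.2]
ee_rot: [0.761, -0.648, -0.001, 0.001]
contact_force: [-0.6, -0.4, 1.2]
gripper_width: 74.7
grasp_force: 0.0
```

Emit:
{"method": "move_arm", "body": {"fingers": [80,85,85,85,85], "travel": [[0,0,-30],[0,0,-60],[20,0,-90],[50,0,-90],[50,0,-90]], "dr": [[0,0,0],[0,0,0],[0,0,0],[0,0,0],[0,0,0]]}}

```text
clock: 13.25
position: [601.0, -39.0, 342.5]
ee_rot: [0.76, -0.649, 0.001, -0.001]
contact_force: [-0.6, 0.7, -0.3]
gripper_width: 85.3
grasp_force: 0.0
```

Run:
```python
from look import *;from h import *
im,m,s=look("w5")
for b in blobs(im,(0,0,110),(179,60,255),None,400)[:3]:
    c=max(cv2.findContours(b[3].astype(np.uint8),0,1)[0],key=cv2.contourArea)
    for z in(74,):
        A=np.array([plane(m,x,z)[:2] for x in c[:,0]],np.float32);print(b[:3],cv2.minAreaRect(A))
```

```text
13.25 [601.  -39.  342.5] [ 0.7604 -0.6494  0.0013 -0.0013]
(np.int32(7755), [214, 196, 77, 109], [252.4, 249.1]) ((593.9757690429688, 11.92218017578125), (60.359134674072266, 99.65084838867188), 9.196151733398438)
(np.int32(2774), [84, 184, 75, 51], [120.7, 209.7]) ((703.0238037109375, -9.215869903564453), (57.56471633911133, 42.31068801879883), 8.392423629760742)
(np.int32(2402), [381, 166, 82, 51], [418.6, 189.1]) ((473.8800048828125, -61.30628204345703), (57.050758361816406, 40.04655838012695), 9.9195556640625)
```

View pics/w5.png

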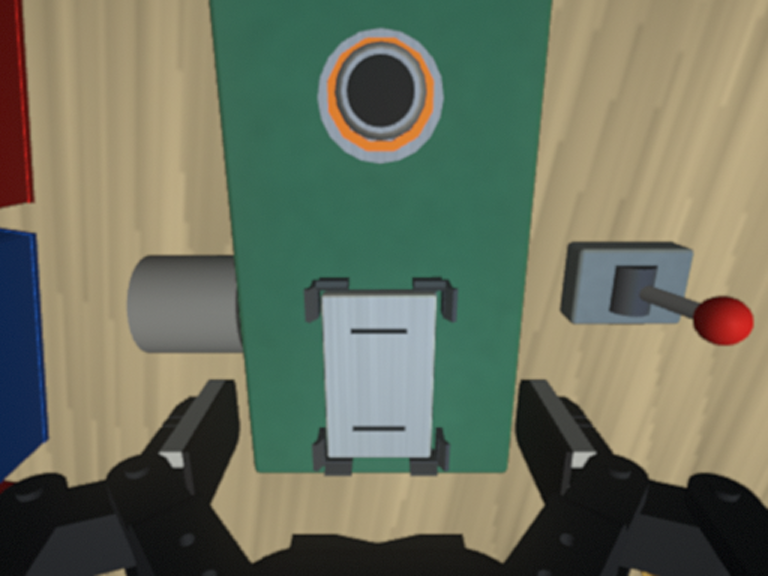

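The cover sits square between all four lugs. Its corners are near (325,292), (437,292), (432,457) and (328,457), and the outline matches 60 x 100 at z 74, so it is level and down. The spigot bore is at (381,92) and the knob at (722,320).

Emit:
{"method": "move_arm", "body": {"fingers": [85,85,85,85,85,85,85,85,85], "travel": [[35,19,0],[75,41,0],[115,63,0],[155,85,0],[195,107,0],[225,124,0],[242,134,0],[242,134,0],[242,134,0]], "dr": [[0,0,0],[0,0,0],[0,0,0],[0,0,0],[0,0,0],[0,0,0],[0,0,0],[0,0,0],[0,0,0]]}}

```text
clock: 14.2
position: [507.1, -296.7, 340.0]
ee_rot: [0.761, -0.648, -0.0, 0.0]
contact_force: [0.8, -0.1, 0.9]
gripper_width: 84.9
grasp_force: 0.0
```

Run:
```python
from look import *;from h import *
im,m,s=pickle.load(open("pics/w5.pkl","rb"))
x=blobs(im,(0,0,0),(179,255,60),(220,30,290,95),60)[0];c=max(cv2.findContours(x[3].astype(np.uint8),0,1)[0],key=cv2.contourArea)
e=cv2.fitEllipse(c);print("bore",x[:3],e,plane(m,e[0],107).round(1),plane(m,x[2],100).round(1))
x=blobs(im,(0,150,60),(6,255,255),(440,180,512,240))[0];print("knob",x[:3]);
i1,m1,_=pickle.load(open("pics/w1.pkl","rb"))
print(tri(ray(m,x[2]),ray(arm.camera_model("side"),(309.9,182.7))),tri(ray(m,x[2]),ray(arm.camera_model("scene"),(257.2,167.2))))
im,m,s=look("w6")
for x in blobs(im,(100,90,20),(128,255,255),None,200)[:2]:
    print("cuff",x[:3])
```

```text
bore (np.int32(1607), [232, 37, 44, 47], [253.3, 59.9]) ((253.28912353515625, 59.89130401611328), (42.518310546875, 46.255374908447266), 2.8537564277648926) [ 616.3 -132.   107. ] [ 616.3 -132.5  100. ]
knob (np.int32(952), [464, 198, 38, 32], [482.9, 213.7])
(array([423.78594874, -54.65521053,  81.2624114 ]), np.float64(4.061013985839776)) (array([426.13366225, -53.22320262,  80.2572969 ]), np.float64(1.8911040107218058))
14.2 [ 507.1 -296.7  340. ] [ 7.612e-01 -6.485e-01 -3.000e-04  0.000e+00]
cuff (np.int32(1892), [220, 119, 61, 66], [249.6, 156.0])
```

View pics/w6.png

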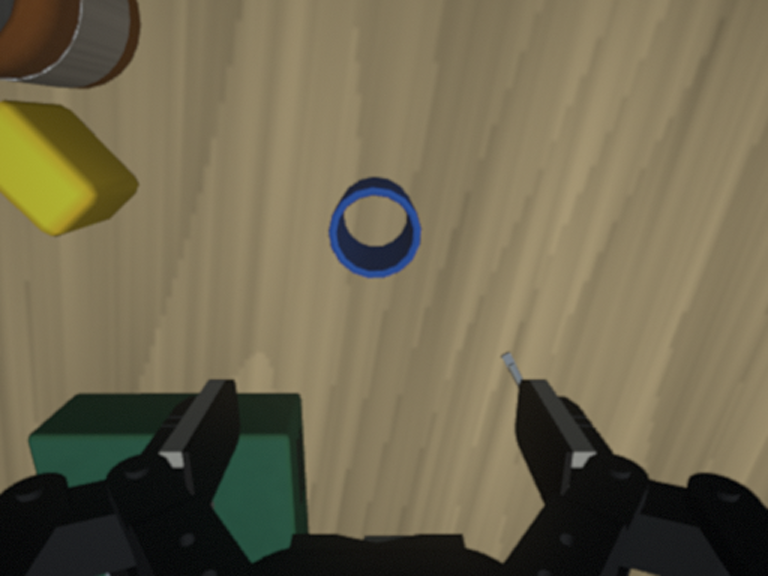

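The cuff's rim is at about (375,232) at 1.5x scale, with the area around it clear. I'll fit an ellipse to the brighter rim.

Run:
```python
from look import *;from h import *
im,m,s=pickle.load(open("pics/w6.pkl","rb"))
for v in(110,140):
    for b in blobs(im,(100,90,v),(128,255,255),(200,100,300,200),100)[:1]:
        c=max(cv2.findContours(b[3].astype(np.uint8),0,1)[0],key=cv2.contourArea)
        A=np.array([plane(m,x,60)[:2] for x in c[:,0]],np.float32)
        print(v,b[:3],cv2.fitEllipse(A),cv2.minEnclosingCircle(A))
T=R.from_quat(s["ee_rot"]).as_matrix();c=np.array(cv2.fitEllipse(A)[0])
print((T.T@(np.r_[c,0]-s["position"])).round(1))
```

```text
110 (np.int32(800), [220, 125, 61, 60], [249.3, 153.8]) ((513.4906005859375, -323.88067626953125), (46.69086837768555, 46.83479309082031), 14.759363174438477) ((513.4404907226562, -323.8219909667969), 23.871843338012695)
140 (np.int32(488), [221, 126, 59, 58], [249.6, 153.8]) ((513.294677734375, -323.91265869140625), (45.239009857177734, 45.537757873535156), 169.67999267578125) ((513.2581787109375, -323.874267578125), 23.197534561157227)
[ 28.   -1.9 340. ]
```

Emit:
{"method": "move_arm", "body": {"fingers": [85,85,85,85,85,85,85,85], "travel": [[10,-1,0],[20,-2,0],[28,-2,0],[28,-2,30],[28,-2,60],[28,-2,60],[28,-2,60],[28,-2,60]], "dr": [[0,0,0],[0,0,0],[0,0,0],[0,0,0],[0,0,0],[0,0,0],[0,0,0],[0,0,0]]}}

```text
clock: 15.05
position: [514.3, -324.9, 282.0]
ee_rot: [0.761, -0.648, 0.002, -0.0]
contact_force: [0.2, -0.2, 0.3]
gripper_width: 85.4
grasp_force: 0.0
```

Run:
```python
from look import *;from h import *
s=arm.read_state();T=R.from_quat(s["ee_rot"]).as_matrix()
print(s["position"],(T.T@(np.array([513.4,-323.9,200])-s["position"])).round(1))
```

```text
[ 514.28759483 -324.85458811  281.98266771] [-1.2  0.9 82. ]
```

Emit:
{"method": "move_arm", "body": {"fingers": [85,85,85,85,85,40,40,40,40,40], "travel": [[-1,1,25],[-1,1,50],[-1,1,75],[-1,1,82],[-1,1,82],[-1,1,82],[-1,1,82],[-1,1,82],[-1,1,82],[-1,1,82]], "dr": [[0,0,0],[0,0,0],[0,0,0],[0,0,0],[0,0,0],[0,0,0],[0,0,0],[0,0,0],[0,0,0],[0,0,0]]}}

```text
clock: 16.05
position: [513.2, -323.9, 200.1]
ee_rot: [0.762, -0.648, 0.002, -0.0]
contact_force: [0.4, 0.9, 7.0]
gripper_width: 47.2
grasp_force: 62.0
```

Emit:
{"method": "move_arm", "body": {"fingers": [40,40,40], "travel": [[0,0,0],[0,0,0],[0,0,0]], "dr": [[0,0,0],[0,0,0],[0,0,0]]}}

```text
clock: 16.35
position: [513.2, -323.9, 200.1]
ee_rot: [0.762, -0.648, 0.002, -0.0]
contact_force: [-0.9, 0.5, 6.6]
gripper_width: 47.3
grasp_force: 62.0
```

Emit:
{"method": "move_arm", "body": {"fingers": [40,40,40,40,40,40], "travel": [[0,0,-20],[0,0,-60],[0,0,-100],[0,0,-130],[0,0,-130],[0,0,-130]], "dr": [[0,0,0],[0,0,0],[0,0,0],[0,0,0],[0,0,0],[0,0,0]]}}

```text
clock: 16.95
position: [512.0, -323.4, 328.8]
ee_rot: [0.761, -0.649, 0.0, -0.001]
contact_force: [-0.3, 0.2, -1.7]
gripper_width: 47.0
grasp_force: 61.7
```

Run:
```python
from look import *;from h import *
im,m,s=look("w7");T=R.from_quat(s["ee_rot"]).as_matrix();z=s["position"][2]-140.1;print(T.round(4).tolist(),s["gripper_width"])
for v in(110,140):
    for b in blobs(im,(100,90,v),(128,255,255),None,100)[:1]:
        c=max(cv2.findContours(b[3].astype(np.uint8),0,1)[0],key=cv2.contourArea)
        A=np.array([(T.T@(plane(m,x,z)-s["position"]))[:2] for x in c[:,0]],np.float32)
        print(v,b[:3],cv2.fitEllipse(A),cv2.minEnclosingCircle(A))
print((T.T@(np.array([616.3,-132,0])-s["position"])).round(1))
```

```text
16.95 [ 512.  -323.4  328.8] [ 7.612e-01 -6.485e-01  5.000e-04 -6.000e-04]
[[0.1588, -0.9873, 0.0015], [-0.9873, -0.1588, 0.0003], [-0.0001, -0.0015, -1.0]] 46.96322157779674
110 (np.int32(2865), [192, 241, 119, 103], [251.1, 290.0]) ((0.34144145250320435, -0.5823133587837219), (47.00822067260742, 47.35121536254883), 108.34251403808594) ((0.34836849570274353, -0.5990522503852844), 24.03928565979004)
140 (np.int32(2525), [193, 242, 118, 102], [251.2, 290.4]) ((0.1739317774772644, -0.5519891977310181), (46.65351104736328, 47.006160736083984), 98.97322845458984) ((0.16759061813354492, -0.5786707997322083), 23.846946716308594)
[-172.4 -132.9  329. ]
```

View pics/w7.png

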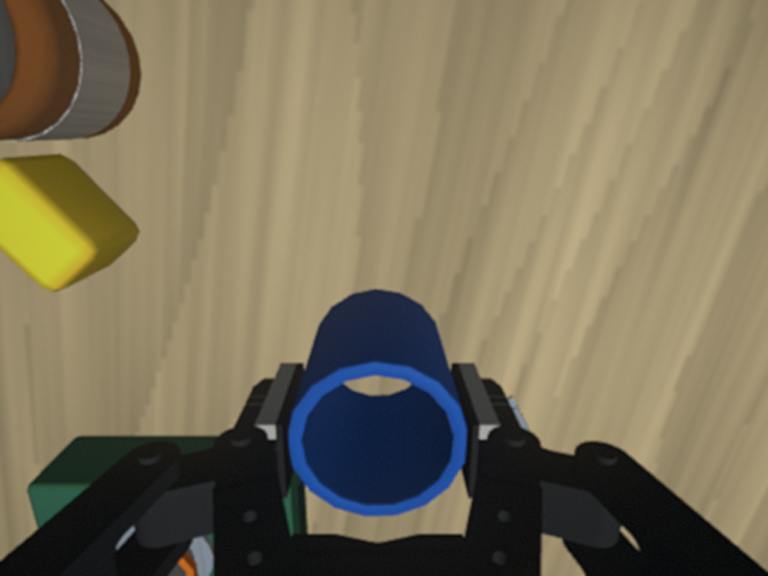

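The cuff is gripped upright, with its rim centred at (378,437), about (0.3,-0.5) mm off the tool axis. Next I carry it over the spigot.

Emit:
{"method": "move_arm", "body": {"fingers": [40,40,40,40,40,40,40,40,40], "travel": [[-25,-19,0],[-55,-42,0],[-85,-65,0],[-115,-88,0],[-145,-111,0],[-165,-126,0],[-173,-132,0],[-173,-132,0],[-173,-132,0]], "dr": [[0,0,0],[0,0,0],[0,0,0],[0,0,0],[0,0,0],[0,0,0],[0,0,0],[0,0,0],[0,0,0]]}}

```text
clock: 17.9
position: [614.6, -132.4, 327.1]
ee_rot: [0.761, -0.649, -0.001, 0.001]
contact_force: [-0.9, -0.0, -0.9]
gripper_width: 47.0
grasp_force: 61.7
```

Emit:
{"method": "move_arm", "body": {"fingers": [40,40,40], "travel": [[0,0,5],[0,0,10],[0,0,10]], "dr": [[0,0,0],[0,0,0],[0,0,0]]}}

```text
clock: 18.2
position: [614.4, -132.6, 317.0]
ee_rot: [0.761, -0.649, -0.001, 0.001]
contact_force: [0.3, -0.3, -0.7]
gripper_width: 46.8
grasp_force: 61.7
```

Run:
```python
from look import *;from h import *
s=arm.read_state();T=R.from_quat(s["ee_rot"]).as_matrix()
print(s["position"],(T.T@(np.array([616.3,-132,269.1])-s["position"])-[.3,-.5,0]).round(1),T[:,2].round(4))
```

```text
[ 614.40910015 -132.59452954  317.02124082] [-0.6 -1.6 47.9] [-2.3e-03  3.0e-04 -1.0e+00]
```

Emit:
{"method": "move_arm", "body": {"fingers": [40,40,40,40,40,40], "travel": [[-0.5,-1.5,2],[-0.5,-1.5,8],[-0.5,-1.5,13],[-0.5,-1.5,18],[-0.5,-1.5,22],[-0.5,-1.5,22]], "dr": [[0,0,0],[0,0,0],[0,0,0],[0,0,0],[0,0,0],[0,0,0]]}}

```text
clock: 18.8
position: [616.3, -131.0, 295.3]
ee_rot: [0.761, -0.648, -0.001, 0.001]
contact_force: [-0.4, -0.4, -0.9]
gripper_width: 47.2
grasp_force: 61.7
```

Emit:
{"method": "move_arm", "body": {"fingers": [40,40,40,40,40], "travel": [[0,0,4],[0,0,8],[0,0,12],[0,0,12],[0,0,12]], "dr": [[0,0,0],[0,0,0],[0,0,0],[0,0,0],[0,0,0]]}}

```text
clock: 19.3
position: [616.6, -131.0, 284.1]
ee_rot: [0.761, -0.648, -0.0, 0.0]
contact_force: [0.5, 0.1, -0.8]
gripper_width: 47.1
grasp_force: 61.8
```

On the spigot with no side load. Pressing down the seal.

Emit:
{"method": "move_arm", "body": {"fingers": [40,40,40,40,40,40,40,40], "travel": [[0,0,3],[0,0,6],[0,0,9],[0,0,11],[0,0,13],[0,0,15],[0,0,15],[0,0,15]], "dr": [[0,0,0],[0,0,0],[0,0,0],[0,0,0],[0,0,0],[0,0,0],[0,0,0],[0,0,0]]}}

```text
clock: 20.1
position: [616.6, -131.0, 269.8]
ee_rot: [0.761, -0.648, 0.0, -0.0]
contact_force: [-1.6, 0.4, 4.8]
gripper_width: 46.7
grasp_force: 62.2
```

Emit:
{"method": "move_arm", "body": {"fingers": [40,40,40,40,40], "travel": [[0,0,1],[0,0,2],[0,0,3],[0,0,3],[0,0,3]], "dr": [[0,0,0],[0,0,0],[0,0,0],[0,0,0],[0,0,0]]}}

```text
clock: 20.6
position: [616.5, -131.0, 269.0]
ee_rot: [0.762, -0.648, 0.001, -0.0]
contact_force: [-4.8, 1.9, 14.0]
gripper_width: 47.2
grasp_force: 63.4
```

Emit:
{"method": "move_arm", "body": {"fingers": [40,40,40,40,40], "travel": [[0,0,1],[0,0,2],[0,0,2],[0,0,-1],[0,0,-4]], "dr": [[0,0,0],[0,0,0],[0,0,0],[0,0,0],[0,0,0]]}}

```text
clock: 21.1
position: [616.3, -131.0, 270.0]
ee_rot: [0.761, -0.648, -0.0, -0.0]
contact_force: [-1.0, -0.0, -1.2]
gripper_width: 47.3
grasp_force: 61.8
```

Emit:
{"method": "move_arm", "body": {"fingers": [55,75,75,75,75,75,75,75], "travel": [[0,0,0],[0,0,0],[0,0,0],[0,0,-5],[0,0,-25],[0,0,-60],[0,0,-90],[0,0,-90]], "dr": [[0,0,0],[0,0,0],[0,0,0],[0,0,0],[0,0,0],[0,0,0],[0,0,0],[0,0,0]]}}

```text
clock: 21.9
position: [617.7, -131.2, 366.0]
ee_rot: [0.762, -0.648, 0.005, -0.003]
contact_force: [1.2, 0.4, -0.3]
gripper_width: 75.1
grasp_force: 0.0
```

Run:
```python
from look import *;from h import *
im,m,s=look("w8");T=R.from_quat(s["ee_rot"]).as_matrix()
b=blobs(im,(100,90,110),(128,255,255),(150,80,360,380),100)[0]
c=max(cv2.findContours(b[3].astype(np.uint8),0,1)[0],key=cv2.contourArea)
A=np.array([plane(m,x,129)[:2] for x in c[:,0]],np.float32)
print(b[:3],cv2.fitEllipse(A),cv2.minEnclosingCircle(A))
print((T.T@(np.array([425,-54,80])-s["position"])).round(1),s["joints"].round(2))
```

```text
21.9 [ 617.7 -131.2  366. ] [ 0.7616 -0.648   0.0045 -0.0029]
(np.int32(1212), [222, 176, 71, 66], [256.9, 208.1]) ((616.9915161132812, -131.05099487304688), (47.47959518432617, 47.77290344238281), 116.70330047607422) ((616.8787231445312, -131.08172607421875), 24.331392288208008)
[-108.   180.7  283.8] [ 0.05  0.42 -0.04  0.   -1.1   0.11]
```

View pics/w8.png

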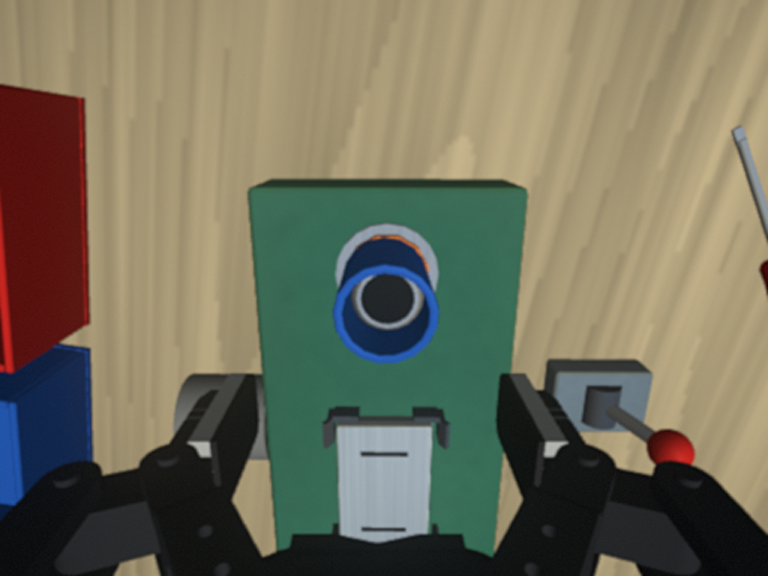

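The cuff is on the spigot, with its rim centred at (617.0,-131.1) when cast onto z 129. That is within about 1 mm of the axis. Next is the switch geometry, from pictures already taken.

Run:
```python
from h import *;import pickle
for n,roi in(("w5",(370,150,470,225)),("w1",(275,5,345,95)),("w8",(360,235,440,295))):
    im,m,s=pickle.load(open(f"pics/{n}.pkl","rb"))
    b=blobs(im,(85,0,75),(125,80,200),roi,100)
    for x in b[:1]:
        c=max(cv2.findContours(x[3].astype(np.uint8),0,1)[0],key=cv2.contourArea)
        for z in(20,30):
            A=np.array([plane(m,q,z)[:2] for q in c[:,0]],np.float32);r=cv2.minAreaRect(A);print(n,z,x[:3],np.round(r[0],1),np.round(r[1],1),round(r[2],1))
    k=blobs(im,(0,150,60),(6,255,255),(roi[0],0,512,384),50)
    if k:print(" knob",k[0][:3],plane(m,k[0][2],80).round(1))
```

```text
w5 20 (np.int32(2703), [382, 167, 80, 48], [419.3, 189.5]) [442.6 -49.3] [68.6 46.8] 9.1
w5 30 (np.int32(2703), [382, 167, 80, 48], [419.3, 189.5]) [448.5 -51.6] [66.2 45.2] 9.1
 knob (np.int32(952), [464, 198, 38, 32], [482.9, 213.7]) [424.7 -53.2  80. ]
w1 20 (np.int32(2373), [285, 13, 54, 76], [309.5, 54.4]) [444.1 -49.1] [68.5 47.7] 8.9
w1 30 (np.int32(2373), [285, 13, 54, 76], [309.5, 54.4]) [445.1 -50.8] [66.5 46.4] 8.9
 knob (np.int32(822), [307, 0, 31, 34], [322.2, 15.8]) [424.9 -52.8  80. ]
w8 20 (np.int32(1585), [369, 249, 65, 39], [401.6, 264.5]) [442.6 -47.6] [68.3 47.8] 9.6
w8 30 (np.int32(1585), [369, 249, 65, 39], [401.6, 264.5]) [448.6 -52.7] [66.2 46.3] 9.6
 knob (np.int32(526), [433, 287, 30, 23], [447.6, 298.6]) [425.5 -55.2  80. ]
```

Emit:
{"method": "move_arm", "body": {"fingers": [60,40,20,0,0,0,0,0,0,0], "travel": [[-16,32,0],[-34,70,0],[-52,107,0],[-70,145,0],[-88,182,0],[-102,210,0],[-107,218,0],[-107,218,0],[-107,218,30],[-107,218,30]], "dr": [[0,0,0],[0,0,0],[0,0,0],[0,0,0],[0,0,0],[0,0,0],[0,0,0],[0,0,0],[0,0,0],[0,0,0]]}}

```text
clock: 22.95
position: [384.2, -60.3, 327.7]
ee_rot: [0.761, -0.649, -0.002, 0.003]
contact_force: [-1.3, -0.2, -0.3]
gripper_width: 0.2
grasp_force: 0.0
```

Run:
```python
from look import *;from h import *
s=arm.read_state();T=R.from_quat(s["ee_rot"]).as_matrix()
print(s["position"],s["gripper_width"],(T.T@(np.array([385.5,-60,240])-s["position"])).round(1),s["joints"].round(2))
```

```text
[384.17035377 -60.34655339 327.6684912 ] 0.2390917272772105 [-0.1 -2.  87.7] [ 0.27  0.06 -0.64 -0.   -0.88 -0.11]
```

Emit:
{"method": "move_arm", "body": {"fingers": [0,0,0,0,0,0], "travel": [[0,0,25],[0,0,50],[0,0,75],[0,0,88],[0,0,88],[0,0,88]], "dr": [[0,0,0],[0,0,0],[0,0,0],[0,0,0],[0,0,0],[0,0,0]]}}

```text
clock: 23.55
position: [385.5, -60.1, 242.6]
ee_rot: [0.761, -0.648, 0.0, 0.0]
contact_force: [0.3, -0.8, -0.2]
gripper_width: -0.4
grasp_force: 0.0
```

Emit:
{"method": "move_arm", "body": {"fingers": [0,0,0,0,0,0,0,0], "travel": [[0,-6,0],[0,-14,0],[0,-22,0],[0,-30,0],[0,-38,0],[0,-46,0],[0,-50,0],[0,-50,0]], "dr": [[0,0,0],[0,0,0],[0,0,0],[0,0,0],[0,0,0],[0,0,0],[0,0,0],[0,0,0]]}}

```text
clock: 24.35
position: [434.5, -52.0, 242.1]
ee_rot: [0.761, -0.648, 0.0, -0.0]
contact_force: [-0.6, 0.1, 0.2]
gripper_width: -0.3
grasp_force: 0.0
```

Emit:
{"method": "move_arm", "body": {"fingers": [0,0,0,0,0,0], "travel": [[0,-6,0],[0,-12,0],[0,-18,0],[0,-22,0],[0,-22,0],[0,-22,0]], "dr": [[0,0,0],[0,0,0],[0,0,0],[0,0,0],[0,0,0],[0,0,0]]}}

```text
clock: 24.95
position: [450.9, -49.6, 241.6]
ee_rot: [0.761, -0.649, -0.005, 0.006]
contact_force: [-16.7, 0.4, 14.6]
gripper_width: 0.2
grasp_force: 10.1
```

Run:
```python
from look import *;from h import *
r=[]
for n,roi in(("scene",(225,150,275,195)),("side",(285,160,325,205))):
    m=arm.camera_model(n);im=arm.get_image(n);k=blobs(im,(0,150,60),(6,255,255),roi,4)
    print(n,[x[:3] for x in k[:3]])
    if k:r.append(ray(m,k[0][2]))
if len(r)==2:print(tri(*r))
m=arm.camera_model("wrist");im=arm.get_image("wrist")
for x in blobs(im,(0,150,60),(6,255,255),None,30)[:3]:
    print("w",x[:3],[tri(ray(m,x[2]),q) for q in r])
```

```text
scene [(np.int32(51), [263, 154, 12, 8], [269.1, 157.4]), (np.int32(27), [246, 171, 6, 6], [248.3, 173.7])]
side [(np.int32(44), [291, 175, 8, 9], [294.6, 179.0])]
(array([414.72787686,  14.19641348, 151.20798562]), np.float64(48.87783768321896))
w (np.int32(7025), [435, 35, 77, 163], [479.2, 114.5]) [(array([ 314.75979103, -134.67855805,    4.78550718]), np.float64(2.115903100149184)), (array([439.04560198, -91.22231331, 103.21943426]), np.float64(116.20834453107284))]
w (np.int32(2120), [173, 238, 51, 54], [198.1, 264.2]) [(array([428.82469632, -50.35482307, 123.77483803]), np.float64(93.33096172015418)), (array([472.25353233, -48.42439861,  79.95523198]), np.float64(2.1494250474031955))]
```

Emit:
{"method": "move_arm", "body": {"fingers": [0,0,0,0,0,0,0,0,0], "travel": [[0,10,0],[0,30,0],[0,55,0],[0,70,-20],[0,70,-60],[0,70,-100],[0,70,-120],[0,70,-120],[0,70,-120]], "dr": [[0,0,0],[0,0,0],[0,0,0],[0,0,0],[0,0,0],[0,0,0],[0,0,0],[0,0,0],[0,0,0]]}}

```text
clock: 26.0
position: [386.3, -59.8, 362.4]
ee_rot: [0.761, -0.648, 0.0, -0.001]
contact_force: [0.1, 0.3, 0.2]
gripper_width: 0.1
grasp_force: 0.0
```

Run:
```python
from look import *;from h import *
s=arm.read_state();print(s["position"],s["contact_force"],s["clock"])
r={}
for n,roi in(("scene",(235,163,258,185)),("side",(280,160,325,205)),):
    m=arm.camera_model(n);im=arm.get_image(n);k=blobs(im,(0,150,60),(6,255,255),roi,4)
    print(n,[x[:3] for x in k[:3]]);r[n]=ray(m,k[0][2])
    b=blobs(im,(100,120,40),(125,255,255),(185,140,230,190) if n=="scene" else (255,120,295,170),10)
    print(" cuff",[x[:3] for x in b[:2]],proj(m,(616.3,-132,129)).round(1),proj(m,(616.3,-132,69)).round(1));r["c"+n]=ray(m,b[0][2])
print("knob",tri(r["scene"],r["side"]));print("cuff",tri(r["cscene"],r["cside"]))
```

```text
[386.32098678 -59.75803338 362.3988932 ] [0.11724951 0.33204308 0.15746104] 26.0
scene [(np.int32(23), [246, 172, 5, 5], [248.2, 173.9])]
 cuff [(np.int32(179), [199, 161, 12, 19], [204.7, 170.5])] [204.  164.3] [205.6 174.9]
side [(np.int32(39), [292, 175, 6, 9], [294.5, 179.2])]
 cuff [(np.int32(240), [267, 139, 14, 20], [273.2, 148.4])] [272.3 140.9] [271.8 157.6]
knob (array([472.53238119, -46.71555315,  76.86431744]), np.float64(6.054191694353836))
cuff (array([ 616.29744851, -133.79709285,   98.38199575]), np.float64(7.809925578449223))
```

Knob is at (472.5,-47), the same height as at the start, so the swing looks full. I'll make one firm repeat push to be sure of the end stop.

Emit:
{"method": "move_arm", "body": {"fingers": [0,0,0,0,0,0,0,0,0,0], "travel": [[0,0,40],[0,0,80],[0,0,115],[0,0,120],[0,-20,120],[0,-40,120],[0,-55,120],[0,-60,120],[0,-60,120],[0,-60,120]], "dr": [[0,0,0],[0,0,0],[0,0,0],[0,0,0],[0,0,0],[0,0,0],[0,0,0],[0,0,0],[0,0,0],[0,0,0]]}}

```text
clock: 27.1
position: [444.8, -50.4, 242.3]
ee_rot: [0.761, -0.648, -0.0, 0.0]
contact_force: [0.0, -0.2, 0.3]
gripper_width: -0.1
grasp_force: 0.0
```

Emit:
{"method": "move_arm", "body": {"fingers": [0,0,0,0,0,0], "travel": [[0,-4,0],[0,-8,0],[0,-11,0],[0,-13,0],[0,-13,0],[0,-13,0]], "dr": [[0,0,0],[0,0,0],[0,0,0],[0,0,0],[0,0,0],[0,0,0]]}}

```text
clock: 27.7
position: [451.9, -49.6, 241.6]
ee_rot: [0.761, -0.649, -0.007, 0.008]
contact_force: [-19.8, 1.7, 20.3]
gripper_width: 0.0
grasp_force: 12.7
```

Hard stop confirmed. Backing off and clearing.

Emit:
{"method": "move_arm", "body": {"fingers": [0,0,0,0,0,0,0,0,0,0], "travel": [[0,10,0],[0,30,0],[0,55,0],[0,70,-20],[0,70,-60],[0,70,-100],[0,70,-120],[0,70,-120],[0,70,-120],[0,70,-120]], "dr": [[0,0,0],[0,0,0],[0,0,0],[0,0,0],[0,0,0],[0,0,0],[0,0,0],[0,0,0],[0,0,0],[0,0,0]]}}

```text
clock: 28.7
position: [388.7, -59.4, 361.1]
ee_rot: [0.761, -0.648, -0.001, 0.001]
contact_force: [-0.7, -0.0, 0.3]
gripper_width: -0.2
grasp_force: 0.0
```

Run:
```python
from look import *;from h import *
for n,roi in(("scene",(235,163,258,185)),("side",(280,160,325,205)),):
    k=blobs(arm.get_image(n),(0,150,60),(6,255,255),roi,4);print(n,k[0][:3])
print(arm.read_state()["contact_force"]);print(arm.job_done())
```

```text
scene (np.int32(23), [246, 172, 5, 5], [248.2, 173.9])
side (np.int32(39), [292, 176, 7, 8], [294.7, 179.3])
[-0.04298317 -0.23492969 -0.17756789]
the job is handed in; nothing more can be done
None
```

The job is handed in at about 29 s, with no verdict shown: the cover pressed level on its seat, the cuff home on the spigot and the switch lever against its on stop, by my measurements; I touched none of the other things on the bench.

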